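# Open the starting gate on the model-racing table

### The arm

A 6-joint arm with a two-finger parallel gripper is mounted at the origin on the work surface. World frame = base frame: x ahead of the robot, y to its left, z up, the work surface at z = 0. Lengths are in mm, angles in rad, forces in N, time in s.
With the tool pointing down it reaches from about 275 to 750 mm from the base axis. Payload 10.2 kg.
Tool frame: the origin (TCP) lies at the very end of the fingers, on their centre line; the grasp point (between the pads) lies 19 mm behind it (ctrl.grip_depth is the distance from the TCP to the grasp point, in mm); z points along the fingers, x is the direction in which the jaws open and shut, and the axes are right-handed (so a half turn about z gives the same grasp; the last joint's range is limited). The gripper opens to 85 mm and grips with 20 to 120 N. Pads are 22 mm wide; open, the fingers measure 114 mm over their backs; the gripper's body (76 mm by 85 mm) begins 54 mm behind the grasp point. The pads swing forward as they close: fully open they stand 13 mm farther back than shut.
Start: joints at [-1.478, 0.313, 1.498, -0, 1.331, -0.223], TCP at [163.04, -499.048, 231.294] pointing down, gripper open.
Joint ranges: [-2.94, 2.94], [-0.97, 2.17], [0.19, 2.56], [-1.23, 4.37], [0.02, 3.11], [-2.88, 2.88]. Speed limits (rad/s): [2.39, 2.39, 3.01, 3.14, 3.14, 3.14].

### API

Orientations are given as a unit quaternion [w, x, y, z].
In Python, from rig import ctrl gives the robot as it stands.
- The arm moves only by the tool play_rows, never from a script. Its argument "motion" is a list of rows, each a list of 2 entries, a list of its own where there are three numbers: the shift along the tool's x, y, z in mm, then the turn, a rotation vector about the tool's x, y, z in degrees. A call has 1 to 20 rows; each row shifts and turns the commanded pose from where the row before left it, along the tool's axes as they then stand; what a row does not reach is not made up. A row lasts 1/12 s, in which the tool goes at most 41.7 mm and 7.16 degrees, less where a joint would pass 70% of its speed; a pose out of reach is approached as far as the arm can. A call with a gripper value outside its range is refused whole. "fingers" is the finger opening in mm, from 0 to 85.4, set as the call begins (left out, the last holds). The fingers move at their own pace and stop on an object; "squeeze" is the grip in N (left out, the last holds). Time passes only in rows, so rows that do not move let the fingers close. It gives the time, the measured TCP pose, the force and the opening at its end, in the units of the state.
- ctrl.sense(): the state, without advancing time (a new reading comes with each control period).
- ctrl.capture(name): name is "scene" or "top" or "wrist"; returns the picture (400x640x3 uint8, red, green, blue); there is no depth.
- ctrl.get_calibration(name): a dict with "K" (3x3 intrinsics, pixels), "R" (3x3) and "t" (3): a world point X has camera coordinates R X + t; the wrist camera has in their place "tool_from_camera" (4x4, takes a point from camera to tool coordinates, whose origin is the TCP and whose axes are the tool frame's). Camera axes: x right, y down, z forward; pixel columns grow to the right and rows downward; lengths in mm; the calibration is good to about 2 mm. The wrist camera is an equidistant fisheye: a pixel r from the principal point sees the ray r / f radians off the axis. A picture is of the moment at which its call begins: read the wrist's pose just before it. get_calibration takes no time and is no camera call.
- ctrl.finish_job(): hands the job in, once; it reports no verdict.
Trained networks look in the newest picture that a camera, given by its name, has taken for a name from the list of things; names that differ only in an ending like _2 or _b are one class to them, and where a whole thing is asked for, a point or a joint stands for the part that bears it (a point fixed in the world has none). Each returns a list of dicts, best first, with "p" (0 to 1); they miss things now and then, are a little off and sometimes report something else, mostly with a low value. They report only what shows in the picture. A call takes as long as a camera call.
- ctrl.spot_in(camera, name): "position" ([column, row] as shares, 0 to 1, of the picture: columns of its width, rows of its height, amid what is visible of it).
The state is a dict: "time_s": time; "joints": joint angles; "dq": joint speeds; "tau": joint torques, N m; "eef_pos": TCP position; "ee_rot": TCP orientation; "force": force on the tool from outside, world axes, zero at the start; "wrist_torque": the same for the moment, N m; "grip_width": opening from 0.0 (shut) to 1.0 (fully open).
Only numpy, scipy, OpenCV 4.12 (cv2) and the standard library are available. Lean on these libraries where they do the work, as an engineer would, in place of code of your own. Each camera call takes 0.05 s, during which the arm holds its last target. There are 200 camera calls.

### The job

Get the lane ready for the race: first switch the lap timer on by pressing down the raised end of its rocker switch, then zero it by pressing its round key fully down and letting it spring back, and last push the round bar of the starting gate all the way down, so that the barrier in front of the model car stays raised. Do it in this order by pressing only: leave the timer's square and long keys unpressed, do not lift or shift the car or anything else lying about, and finish clear of everything.

Things in the scene. Friction and masses are not known exactly. Their poses are not given: they have to be found in the camera images.
- timer: Lap timer, fixed: flat grey box 170 (x) x 270 (y) x 35 mm with a display bar (to 48 mm high) along its far edge. Origin: centre of its underside; x points away from the robot (within 20 deg). On top, in a row at timer x = -25 mm, y = -90, -30, 30, 90 mm: a round key, a square key, a long key and a rocker switch, all white plastic, in an order that changes from run to run.
- rocker_end (a point): Where to press the rocker switch (two faces 26 x 24 mm in a shallow V, 52 mm along timer x, hinged at the middle): on top of its far (+x) face, 21 mm from the hinge, 5 mm from the end. Off: this end is raised, the point 55 mm above the table. Pressed straight down (3 N) it tips 7 mm until the face lies level, 48 mm above the table, and stays. The frame turns with the rocker.
- rocker (a joint): Rocker switch angle in rad: 0 to 0.05 = off (far end raised), 0.35 = on (far face pressed down level). It stays where it is left.
- round_key_top (a point): Centre of the top of the timer's round key, 24 mm diameter, 49 mm above the table when up. Spring loaded, 6 mm travel straight down, 1.5 N to start, 5 N when fully down. Axes as the timer's.
- round_key (a joint): Travel of the round key in m: 0 = up, 0.006 = fully down.
- square_key_top (a point): Centre of the top of the timer's square key, 24 x 24 mm, otherwise like the round key. Not to be pressed.
- square_key (a joint): Travel of the square key in m: 0 = up, 0.006 = fully down.
- long_key_top (a point): Centre of the top of the timer's long key, 14 (x) x 42 (y) mm, otherwise like the round key. Not to be pressed.
- long_key (a joint): Travel of the long key in m: 0 = up, 0.006 = fully down.
- gate: Starting gate, fixed: white lane piece 280 (x) x 121 mm with 14 mm kerbs; beside it on the -y side a 66 mm high aluminium post with a see-saw barrier. Origin at table height; x runs along the lane, away from the robot (within 15 deg). Middle of the lane at gate y = 45 mm; barrier hinge along x at gate x 40, y -32, z 55 mm.
- press_bar (a point): Centre of the grey round bar (18 mm diameter, 40 mm long, along gate x) on the short end of the see-saw, 50 mm from the hinge, on the side away from the lane. At the start 70 to 75 mm above the table, its top 9 mm more; pushed straight down (3 N) by about 38 mm it meets its stop, 35 mm above the table. It shifts sideways only 4 mm. The frame turns with the see-saw.
- barrier (a joint): Angle of the see-saw barrier in rad: 0 = barrier lies level across the lane, 0.8 = fully raised, press bar fully down. It stays where it is left.
- car: The blue model car, 130 x 88 x 46 mm, standing loose on the lane behind the barrier. Origin on its underside.
- wheel: A loose spare wheel, 28 mm diameter, 16 mm high, black with a white hub, lying on the table near the press bar. Origin at the centre of its underside.
- chassis: A loose red toy chassis, 85 x 46 x 12 mm, lying on the table near the press bar. Origin at the centre of its underside.
- screwdriver: A loose screwdriver, 170 mm long, lying in front of the timer.
- flask: A loose drinking flask of dark steel, 64 mm diameter, 140 mm high, standing at the far side. Origin at the centre of its underside.
- cup: A loose white cup, 72 mm diameter, 85 mm high, standing at the far side. Origin at the centre of its underside.

How it is judged:
By the outcome, as a careful person would: the job done as asked, in the order asked, and still so for the second after the job is handed in, with the robot touching nothing.
It also fails if it takes over 48 s, if anything falls off the work surface, if the arm or the gripper's body presses on something with over 40 N, if the wrist force passes 120 N, or if a joint passes its speed limit or range.

## Working session

There is one attempt and no reset: what is moved stays moved. The work goes in short steps, Python scripts to look and compute and a tool call to move; the robot and the scene stay as the last step left them, time stands still between calls to the robot, and variables do not carry over. Pictures are saved under pics/ and viewed, about 8 in all and at most 12, crops included, and the job is handed in when it is done.

Besides the shell and the picture viewer there is one more tool, called by a JSON object that holds its "api" and its "payload". play_rows: Moves the arm, as the interface text tells. Its arguments: {"type":"object","properties":{"motion":{"type":"array"},"fingers":{"type":"number"},"squeeze":{"type":"number"}},"required":["motion"]}

```bash
mkdir -p pics
cat > h.py <<'E'
import numpy as np,cv2
from rig import ctrl
def ray(cam,px):
    c=ctrl.get_calibration(cam);K=np.array(c["K"]);R=np.array(c["R"]);t=np.array(c["t"])
    d=R.T@np.linalg.solve(K,[px[0],px[1],1]);return -R.T@t,d
def at(cam,px,z):
    o,d=ray(cam,px);return o+d*(z-o[2])/d[2]
def proj(cam,X):
    c=ctrl.get_calibration(cam);p=np.array(c["K"])@(np.array(c["R"])@np.array(X)+np.array(c["t"]));return p[:2]/p[2]
Z=dict(rocker_end=55,round_key_top=49,square_key_top=49,long_key_top=49,press_bar=73,car=20,wheel=10,chassis=6,flask=70,cup=40,timer=30,gate=10,screwdriver=10)
E
python3 - <<'E'
from h import *
for cam in("top","scene"):
    im=ctrl.capture(cam);cv2.imwrite(f"pics/{cam}0.png",im[...,::-1])
    for n,z in Z.items():
        for r in ctrl.spot_in(cam,n)[:2]:
            px=np.array(r["position"])*[640,400];print(cam,n,round(r["p"],2),px.round(1),at(cam,px,z).round(0))
    if cam=="top": print(ctrl.get_calibration(cam))
print(ctrl.sense())
E
```

```text
top rocker_end 0.63 [223.8 209.4] [518. 220.  55.]
top rocker_end 0.5 [391.3 177.6] [ 583. -143.   55.]
top round_key_top 0.59 [275.5 199.6] [539. 109.  49.]
top long_key_top 0.68 [420.1 174.3] [ 591. -207.   49.]
top long_key_top 0.43 [221.4 213.9] [509. 227.  49.]
top press_bar 0.77 [406.4 174.9] [ 586. -173.   73.]
top press_bar 0.67 [223.1 215.3] [504. 217.  73.]
top car 0.82 [379.  226.1] [ 480. -117.   20.]
top car 0.59 [195.6 218.6] [501. 291.  20.]
top wheel 0.23 [390.7 177.2] [ 591. -147.   10.]
top chassis 0.55 [430.  133.5] [ 691. -240.    6.]
top chassis 0.16 [368.3  94.5] [ 785. -101.    6.]
top flask 0.67 [209.1 101.2] [756. 253.  70.]
top cup 0.67 [371.1  95.2] [ 773. -105.   40.]
top timer 0.58 [236.5 193.1] [556. 198.  30.]
top gate 0.62 [389.7 177.8] [ 589. -145.   10.]
top screwdriver 0.63 [258.1 260.4] [407. 152.  10.]
{'K': array([[485.83491068,   0.        , 323.87917451],
       [  0.        , 485.83491068, 185.46698151],
       [  0.        ,   0.        ,   1.        ]]), 'R': array([[-0.00920355, -0.99968768, -0.02323447],
       [-0.99213153,  0.01203038, -
[... 817 characters left out ...]
 178.3] [394. 165.  10.]
{'time_s': 1.4, 'joints': array([-1.47836342e+00,  3.12884478e-01,  1.49770175e+00,  3.78161927e-05,
        1.33099282e+00, -2.23402478e-01]), 'dq': array([ 0.00131319,  0.00195604, -0.00069884, -0.00063505,  0.00043079,
        0.00127327]), 'tau': array([-4.35433867e-04, -4.12167656e+01, -2.59898418e+01, -2.17230731e-04,
        5.48544922e-04,  4.68384840e-06]), 'eef_pos': array([ 163.06774291, -499.04202498,  231.3014614 ]), 'ee_rot': array([-6.99653588e-06,  8.09506673e-01, -5.87110677e-01,  1.82933797e-05]), 'force': array([ 0.22380698, -0.0544857 , -0.18872611]), 'wrist_torque': array([ 0.05403698,  0.00312784, -0.06329216]), 'grip_width': 0.9995796116095982}
```

View pics/top0.png

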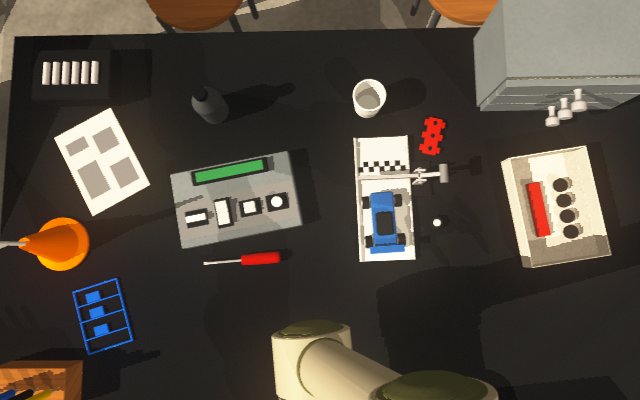

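View pics/scene0.png

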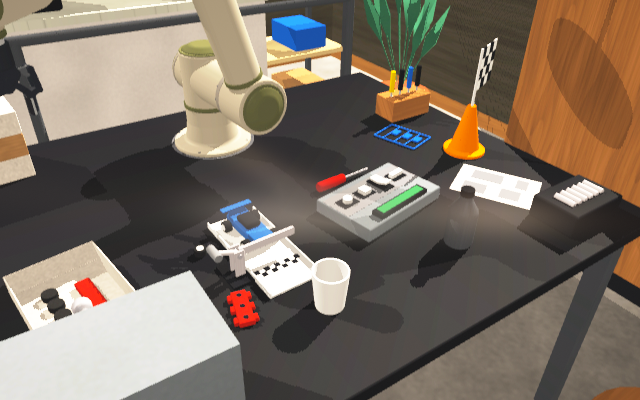

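The top view shows the timer row: long at about (196,217), rocker (222,212), square (249,207) and round (277,202). The press bar is at about (444,173), the wheel at (437,223) and the chassis at (431,135). I'll zoom in on these.

Run:
```python
from h import *
a=cv2.imread("pics/top0.png")
l=cv2.resize(a[145:255,165:315],None,fx=5,fy=5,interpolation=cv2.INTER_CUBIC)
r=cv2.resize(a[110:270,345:465],None,fx=3.4375,fy=3.4375,interpolation=cv2.INTER_CUBIC)
for n,i in(("l",l),("r",r)):print(i.shape)
cv2.imwrite("pics/tl.png",l)
b=cv2.imread("pics/scene0.png")
r2=cv2.resize(a[125:235,350:460],None,fx=5,fy=5,interpolation=cv2.INTER_CUBIC)
cv2.imwrite("pics/tr.png",r2)
# rough row fit
L=at("top",(196,217),49);R=at("top",(277,202),49);print(L,R,np.linalg.norm(L-R))
print(at("top",(444,173),73))
```

```text
(550, 750, 3)
(550, 412, 3)
[502.84456453 282.18273619  49.        ] [533.6058259 105.5696072  49.       ] 179.27200710513733
[ 589.21365941 -252.91672914   73.        ]
```

View pics/tl.png

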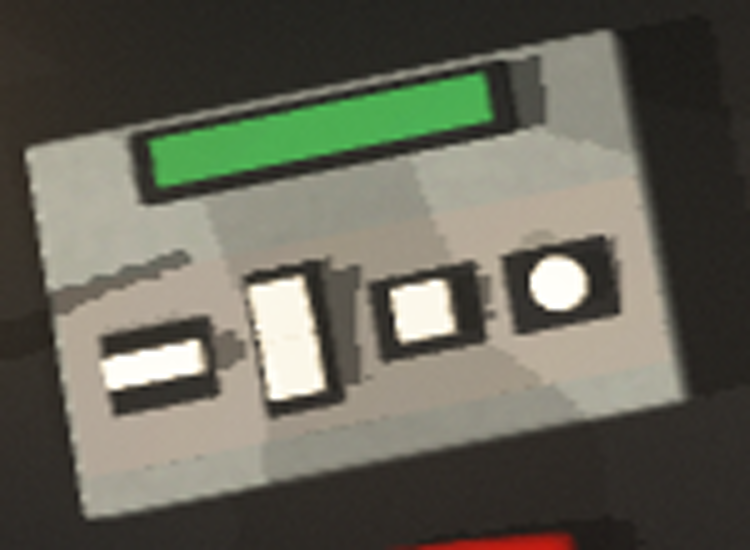

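View pics/tr.png

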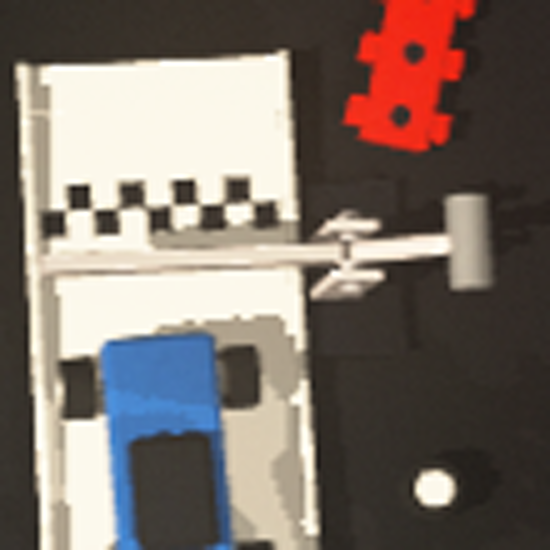

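```bash
cat >> h.py <<'E'
from scipy.spatial.transform import Rotation as Ro
from scipy.optimize import least_squares
def pose():
    s=ctrl.sense();q=s["ee_rot"];return np.array(s["eef_pos"]),Ro.from_quat([q[1],q[2],q[3],q[0]]),s
def delta(X): # shift in tool axes to reach world point
    p,R,s=pose();return R.inv().apply(np.array(X)-p)
def wray(px):
    c=ctrl.get_calibration("wrist");K=np.array(c["K"]);T=np.array(c["tool_from_camera"])
    u=np.array([(px[0]-K[0,2])/K[0,0],(px[1]-K[1,2])/K[1,1]]);r=np.linalg.norm(u)
    d=np.array([*(u/r*np.sin(r)),np.cos(r)]);p,R,s=pose()
    return p+R.apply(T[:3,3]),R.apply(T[:3,:3]@d)
def wat(px,z):
    o,d=wray(px);return o+d*(z-o[2])/d[2]
def wproj(X):
    c=ctrl.get_calibration("wrist");K=np.array(c["K"]);T=np.array(c["tool_from_camera"]);p,R,s=pose()
    v=T[:3,:3].T@(R.inv().apply(np.array(X)-p)-T[:3,3]);r=np.linalg.norm(v[:2]);a=np.arctan2(r,v[2])
    return K[:2,:2]@(v[:2]/r*a)+K[:2,2]
def fit(P,Y): # key world points, timer y values -> origin, yaw
    f=lambda q:(np.array([[q[0]+np.cos(q[2])*-25-np.sin(q[2])*y,q[1]+np.sin(q[2])*-25+np.cos(q[2])*y] for y in Y])-P).ravel()
    r=least_squares(f,[550,190,0.1]);return r.x,r.fun
def tw(q,x,y): return np.array([q[0]+np.cos(q[2])*x-np.sin(q[2])*y,q[1]+np.sin(q[2])*x+np.cos(q[2])*y])
E
python3 - <<'E'
from h import *
P=np.array([at("top",((x+.5)/5+164.5,(y+.5)/5+144.5),49)[:2] for x,y in((558,283),(423,311),(153,362))])
q,f=fit(P,[-90,-30,90]);print(P.round(1),q,f.round(1))
rk=tw(q,-4,30);print("rocker end",rk,"round",tw(q,-25,-90))
print("bar",at("top",((468.5)/5+349.5,242.5/5+124.5),75),"scene rocker px",proj("scene",[*rk,55]))
p,R,s=pose();print("tool x",R.as_matrix()[:,0],np.degrees(q[2]))
Rn=R*Ro.from_rotvec([0,0,8],degrees=True)
print("shift after 8deg:",Rn.inv().apply(np.array([rk[0],rk[1],231])-p))
print(ctrl.get_calibration("wrist"))
E
```

```text
[[535.4 107.3]
 [523.8 166.2]
 [502.9 283.9]] [5.43470351e+02 2.00156642e+02 1.81181063e-01] [-0.3 -0.2  0.5 -0.  -0.2  0.2]
rocker end [534.13008219 228.9448229 ] round [535.0967909 107.1250155]
bar [ 588.93741394 -250.77558224   75.        ] scene rocker px [387.12262127 180.47329804]
tool x [ 3.10602106e-01 -9.50540021e-01  2.14017440e-05] 10.38091021117398
shift after 8deg: [-6.51671929e+02 -4.92925759e+02  3.08108445e-01]
{'K': array([[309.70691629,   0.        , 320.32617808],
       [  0.        , 309.70691629, 199.70121178],
       [  0.        ,   0.        ,   1.        ]]), 'tool_from_camera': array([[ 9.99999301e-01, -9.92356908e-04,  6.43430299e-04,
        -1.99694626e-01],
       [ 7.60873704e-04,  9.56304019e-01,  2.92373126e-01,
        -7.35597768e+01],
       [-9.05453471e-04, -2.92372431e-01,  9.56304105e-01,
        -1.44068540e+02],
       [ 0.00000000e+00,  0.00000000e+00,  0.00000000e+00,
         1.00000000e+00]])}
```

{"api": "play_rows", "payload": {"motion": [[[0,0,0],[0,0,4]],[[0,0,0],[0,0,4]],[[-14,-10,0],[0,0,0]],[[-28,-21,0],[0,0,0]],[[-28,-21,0],[0,0,0]],[[-28,-21,0],[0,0,0]],[[-28,-21,0],[0,0,0]],[[-28,-21,0],[0,0,0]],[[-28,-21,0],[0,0,0]],[[-28,-21,0],[0,0,0]],[[-28,-21,0],[0,0,0]],[[-28,-21,0],[0,0,0]],[[-28,-21,0],[0,0,0]],[[-28,-21,0],[0,0,0]],[[-28,-21,0],[0,0,0]],[[-28,-21,0],[0,0,0]],[[-28,-21,0],[0,0,0]],[[-28,-21,0],[0,0,0]],[[-28,-21,0],[0,0,0]],[[-28,-21,0],[0,0,0]]], "fingers": 0}}

```text
time_s: 3.07
eef_pos: [439.0, 49.6, 231.5]
ee_rot: [-0.0, 0.767, -0.642, 0.0]
force: [0.4, -1.1, -0.3]
grip_width: -0.001
```

Run:
```python
from h import *
p,R,s=pose();print(p,R.as_matrix()[:,0],s["grip_width"],s["time_s"]);print(delta([534,229,180]))
```

```text
[438.96260372  49.58240435 231.46442775] [ 1.75506498e-01 -9.84478254e-01  1.90148317e-04] -0.0006720144798845452 3.0667
[-159.96282667 -125.02351827   51.50127773]
```

{"api": "play_rows", "payload": {"motion": [[[-27,-21,8],[0,0,0]],[[-27,-21,14],[0,0,0]],[[-27,-21,14],[0,0,0]],[[-27,-21,14],[0,0,0]],[[-27,-21,14],[0,0,0]],[[-17,-15,14],[0,0,0]],[[-8,-5,8],[0,0,0]],[[0,0,0],[0,0,0]],[[0,0,0],[0,0,0]]]}}

```text
time_s: 3.82
eef_pos: [533.1, 226.6, 145.3]
ee_rot: [0.0, 0.767, -0.642, -0.0]
force: [0.2, 0.4, -0.3]
grip_width: 0.002
```

Run:
```python
from h import *
p,R,s=pose();print(p,s["force"],s["time_s"])
im=ctrl.capture("wrist").copy()[...,::-1].copy()
for n in("rocker_end","round_key_top","square_key_top","long_key_top"):
    for r in ctrl.spot_in("wrist",n)[:2]:
        px=np.array(r["position"])*[640,400];print(n,round(r["p"],2),px.round(1),wat(px,Z[n]).round(1))
q=[543.47,200.16,.18118]
for x,y,z in((-4,30,55),(-25,-90,49),(-25,-30,49),(-25,90,49)):
    w=wproj([*tw(q,x,y),z]);print(w);cv2.drawMarker(im,tuple(int(round(v)) for v in w),(0,0,255),0,8,1)
cv2.imwrite("pics/w1.png",im)
```

```text
[533.13994142 226.59261045 145.32576915] [ 0.19715177  0.35751666 -0.26042065] 3.8167
rocker_end 0.81 [321.4 215.3] [522.4 223.1  55. ]
round_key_top 0.75 [250.2 221.6] [504.1 281.3  49. ]
round_key_top 0.67 [455.2 215.9] [539.4 105.4  49. ]
square_key_top 0.59 [388.7 219.7] [526.1 165.9  49. ]
square_key_top 0.23 [590.7 196.4] [589.3 -69.1  49. ]
long_key_top 0.76 [249.8 222.3] [503.4 281.7  49. ]
[317.01906063 200.69974308]
[452.44680494 220.29590006]
[388.08751051 221.76968682]
[246.94914987 222.66090808]
```

View pics/w1.png

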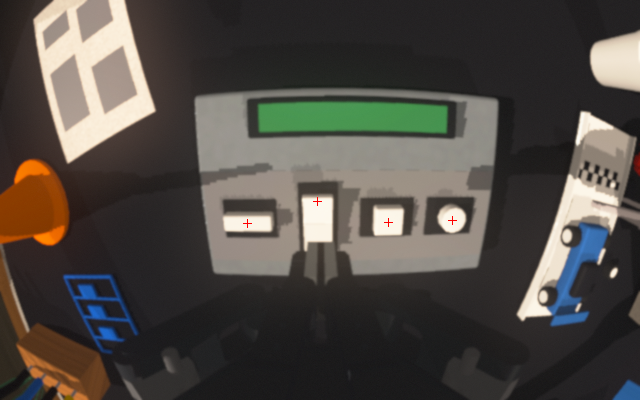

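Key markers sit on the keys, and the rocker marker (317,201) sits just inside its far end (edge about 195). Next I descend on the rocker.

Run:
```python
from h import *
print(delta([534,228,58]))
```

```text
[-1.62045737 -0.48649644 88.34312163]
```

{"api": "play_rows", "payload": {"motion": [[[-1.5,-0.5,10],[0,0,0]],[[0,0,20],[0,0,0]],[[0,0,20],[0,0,0]],[[0,0,20],[0,0,0]],[[0,0,12],[0,0,0]],[[0,0,5],[0,0,0]],[[0,0,0],[0,0,0]],[[0,0,2],[0,0,0]],[[0,0,2],[0,0,0]],[[0,0,2],[0,0,0]],[[0,0,2],[0,0,0]],[[0,0,1],[0,0,0]],[[0,0,0],[0,0,0]],[[0,0,0],[0,0,0]]]}}

```text
time_s: 5.23
eef_pos: [533.8, 228.7, 49.4]
ee_rot: [-0.0, 0.767, -0.642, 0.0]
force: [2.0, -0.7, 2.6]
grip_width: -0.003
```

{"api": "play_rows", "payload": {"motion": [[[0,0,1],[0,0,0]],[[0,0,1],[0,0,0]],[[0,0,0],[0,0,0]]]}}

```text
time_s: 5.48
eef_pos: [533.9, 228.7, 48.0]
ee_rot: [-0.0, 0.767, -0.642, 0.0]
force: [-1.3, -0.2, 8.6]
grip_width: -0.0
```

{"api": "play_rows", "payload": {"motion": [[[0,0,0.6],[0,0,0]],[[0,0,0],[0,0,0]],[[0,0,0],[0,0,0]]]}}

```text
time_s: 5.73
eef_pos: [534.0, 228.7, 47.9]
ee_rot: [-0.0, 0.767, -0.642, 0.0]
force: [-1.9, -0.8, 13.1]
grip_width: -0.003
```

Hit the stop at 47.9 mm with 13 N. I'll lift straight up and look.

{"api": "play_rows", "payload": {"motion": [[[0,0,-4],[0,0,0]],[[0,0,-15],[0,0,0]],[[0,0,-25],[0,0,0]],[[0,0,-25],[0,0,0]],[[0,0,-15],[0,0,0]],[[0,0,-10],[0,0,0]],[[0,0,0],[0,0,0]],[[0,0,0],[0,0,0]]]}}

```text
time_s: 6.4
eef_pos: [533.3, 228.6, 139.9]
ee_rot: [0.001, 0.767, -0.642, -0.0]
force: [-0.3, 0.4, -0.0]
grip_width: 0.0
```

Run:
```python
from h import *
p,R,s=pose();print(p,s["force"],s["time_s"])
im=ctrl.capture("wrist")[...,::-1]
a=im[165:285,210:500];b=cv2.imread("pics/w1.png")[165:285,210:500]
cv2.imwrite("pics/w2.png",cv2.resize(np.vstack([b,a]),None,fx=2.5,fy=2.5,interpolation=cv2.INTER_CUBIC))
print(delta([535.5,107,60]))
```

```text
[533.30382174 228.59477634 139.91691536] [-0.30620606  0.39613722 -0.00236108] 6.4
[120.08003744  18.72629966  79.39135007]
```

View pics/w2.png

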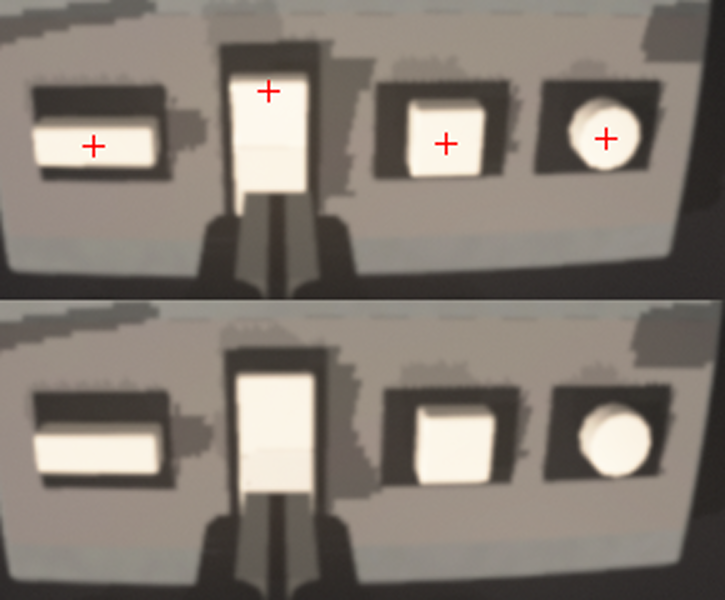

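The rocker has tipped: its far face is now level and its shadow has shifted to the near end. The other keys are unchanged. Now the round key.

{"api": "play_rows", "payload": {"motion": [[[15,2,0],[0,0,0]],[[30,4.5,0],[0,0,0]],[[30,4.5,0],[0,0,0]],[[30,4.5,0],[0,0,0]],[[16,2,10],[0,0,0]],[[0,0,20],[0,0,0]],[[0,0,25],[0,0,0]],[[0,0,15],[0,0,0]],[[0,0,9],[0,0,0]],[[0,0,0],[0,0,0]],[[0,0,0],[0,0,0]]]}}

```text
time_s: 7.37
eef_pos: [537.6, 106.5, 61.4]
ee_rot: [0.0, 0.767, -0.642, -0.0]
force: [1.1, -0.6, -0.4]
grip_width: -0.002
```

{"api": "play_rows", "payload": {"motion": [[[0,0,6],[0,0,0]],[[0,0,5],[0,0,0]],[[0,0,2],[0,0,0]],[[0,0,2],[0,0,0]],[[0,0,2],[0,0,0]],[[0,0,1],[0,0,0]],[[0,0,0.5],[0,0,0]],[[0,0,0],[0,0,0]],[[0,0,0],[0,0,0]]]}}

```text
time_s: 8.12
eef_pos: [537.8, 106.5, 43.4]
ee_rot: [-0.0, 0.767, -0.642, 0.0]
force: [-1.9, 1.3, 4.6]
grip_width: -0.0
```

{"api": "play_rows", "payload": {"motion": [[[0,0,0.6],[0,0,0]],[[0,0,0.6],[0,0,0]],[[0,0,0],[0,0,0]],[[0,0,0],[0,0,0]]]}}

```text
time_s: 8.45
eef_pos: [537.8, 106.5, 42.9]
ee_rot: [-0.0, 0.767, -0.642, 0.0]
force: [-6.2, 0.3, 13.3]
grip_width: -0.004
```

Bottomed at 42.9 mm with 13 N. Release, check that it springs back, and head for the gate.

{"api": "play_rows", "payload": {"motion": [[[0,0,-4],[0,0,0]],[[0,0,-10],[0,0,0]],[[0,0,-25],[0,0,0]],[[0,0,-30],[0,0,0]],[[0,0,-30],[0,0,0]],[[0,0,-12],[0,0,0]],[[0,0,0],[0,0,0]],[[0,0,0],[0,0,0]]]}}

```text
time_s: 9.12
eef_pos: [537.7, 106.4, 153.1]
ee_rot: [-0.0, 0.767, -0.642, 0.0]
force: [-0.0, -0.5, -0.1]
grip_width: 0.001
```

Run:
```python
from h import *
p,R,s=pose();print(p,s["force"],s["time_s"])
im=ctrl.capture("wrist")[...,::-1]
cv2.imwrite("pics/w3.png",im)
for r in ctrl.spot_in("wrist","press_bar"):
    px=np.array(r["position"])*[640,400];print(r["p"],px,wat(px,73))
print(delta([589,-251,150]), wproj([537,107,49]),wproj([537,107,43]))
```

```text
[537.74255856 106.43503089 153.10098619] [-0.02964884 -0.51664409 -0.13522177] 9.1167
0.97 [587.776 201.6  ] [ 587.94678054 -162.25692895   73.        ]
[361.0078065   11.49686957   1.59203429] [319.56704664 197.27358682] [319.58016868 195.24806313]
```

View pics/w3.png

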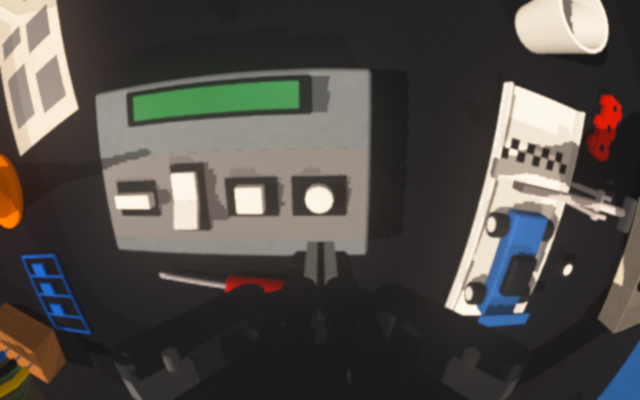

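Round key is up at (319,198) and the rocker is on. Moving to the gate at height.

{"api": "play_rows", "payload": {"motion": [[[14,0.5,0],[0,0,0]],[[30,1,0],[0,0,0]],[[30,1,0],[0,0,0]],[[30,1,0],[0,0,0]],[[30,1,0],[0,0,0]],[[30,1,0],[0,0,0]],[[30,1,0],[0,0,0]],[[30,1,0],[0,0,0]],[[30,1,0],[0,0,0]],[[30,1,0],[0,0,0]],[[30,1,0],[0,0,0]],[[30,1,0],[0,0,0]],[[17,0.5,0],[0,0,0]],[[0,0,0],[0,0,0]],[[0,0,0],[0,0,0]]]}}

```text
time_s: 10.47
eef_pos: [588.6, -251.2, 151.3]
ee_rot: [0.0, 0.766, -0.643, -0.001]
force: [-0.5, 0.7, -0.1]
grip_width: 0.001
```

Run:
```python
from h import *
p,R,s=pose();print(p,s["force"],s["time_s"])
im=ctrl.capture("wrist")[...,::-1].copy()
for r in ctrl.spot_in("wrist","press_bar"):
    px=np.array(r["position"])*[640,400];print(r["p"],px,wat(px,73))
w=wproj([589,-251,75]);print(w)
cv2.drawMarker(im,tuple(int(round(v)) for v in w),(0,0,255),0,8,1)
cv2.imwrite("pics/w4.png",im)
print(delta([589,-251,95]))
```

```text
[ 588.61228418 -251.17391324  151.27960996] [-0.4550804   0.69501804 -0.05580164] 10.4667
0.66 [255.168 189.8  ] [ 593.15161577 -198.95576897   73.        ]
[321.83778425 207.29948321]
[ 1.19132173  0.06546517 57.14533194]
```

View pics/w4.png

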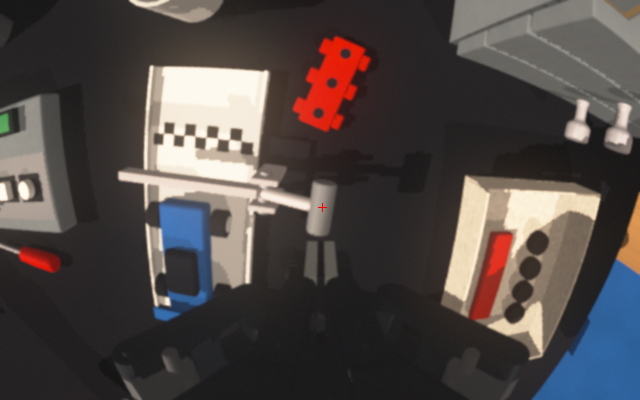

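The marker is centred on the bar. Descending and pressing.

{"api": "play_rows", "payload": {"motion": [[[1,0,10],[0,0,0]],[[0,0,20],[0,0,0]],[[0,0,18],[0,0,0]],[[0,0,10],[0,0,0]],[[0,0,5],[0,0,0]],[[0,0,4],[0,0,0]],[[0,0,4],[0,0,0]],[[0,0,4],[0,0,0]],[[0,0,4],[0,0,0]],[[0,0,4],[0,0,0]],[[0,0,4],[0,0,0]],[[0,0,4],[0,0,0]],[[0,0,4],[0,0,0]],[[0,0,4],[0,0,0]],[[0,0,2],[0,0,0]],[[0,0,2],[0,0,0]],[[0,0,0],[0,0,0]],[[0,0,0],[0,0,0]]]}}

```text
time_s: 12.07
eef_pos: [589.0, -251.5, 49.4]
ee_rot: [-0.0, 0.767, -0.642, -0.001]
force: [0.2, -0.2, -0.5]
grip_width: 0.006
```

Run:
```python
from h import *
p,R,s=pose();print(p,s["force"],s["time_s"])
a=ctrl.capture("wrist")[...,::-1];b=ctrl.capture("scene")[...,::-1]
c=cv2.resize(b[190:330,170:350],(540,420),interpolation=cv2.INTER_CUBIC)
cv2.imwrite("pics/w5.png",np.hstack([cv2.resize(a[100:320,180:310],None,fx=1.909,fy=1.909)[:420],c]))
```

```text
[ 588.99469675 -251.54303044   49.44995659] [ 0.2099896  -0.15842392 -0.48114783] 12.0667
```

View pics/w5.png

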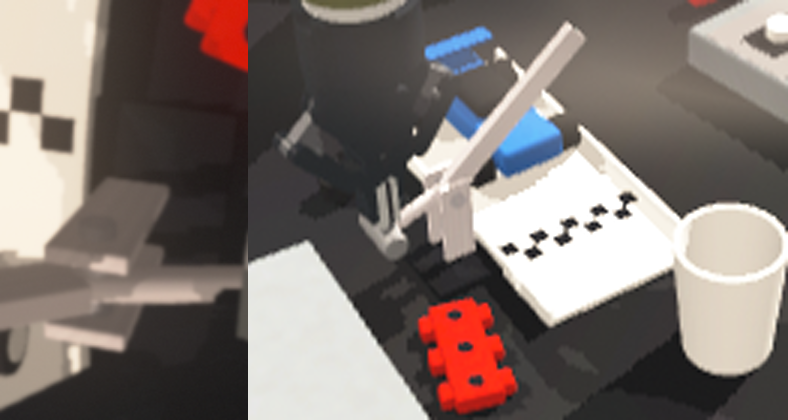

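The barrier is well up and the bar is under the fingertips. I'll press on to the stop.

{"api": "play_rows", "payload": {"motion": [[[0,0,2],[0,0,0]],[[0,0,2],[0,0,0]],[[0,0,1.4],[0,0,0]],[[0,0,0],[0,0,0]],[[0,0,0],[0,0,0]]]}}

```text
time_s: 12.58
eef_pos: [589.4, -251.8, 44.6]
ee_rot: [-0.0, 0.767, -0.642, 0.0]
force: [-0.1, 2.6, 3.0]
grip_width: 0.002
```

{"api": "play_rows", "payload": {"motion": [[[0,0,1],[0,0,0]],[[0,0,1],[0,0,0]],[[0,0,0],[0,0,0]],[[0,0,0],[0,0,0]]]}}

```text
time_s: 12.92
eef_pos: [589.6, -251.9, 44.3]
ee_rot: [-0.0, 0.767, -0.642, 0.0]
force: [-4.6, 5.8, 16.0]
grip_width: 0.001
```

At the stop: 44.3 mm with 16 N. Retreating straight up.

{"api": "play_rows", "payload": {"motion": [[[0,0,-2],[0,0,0]],[[0,0,-4],[0,0,0]],[[0,0,-12],[0,0,0]],[[0,0,-25],[0,0,0]],[[0,0,-30],[0,0,0]],[[0,0,-30],[0,0,0]],[[0,0,-30],[0,0,0]],[[0,0,-30],[0,0,0]],[[0,0,-20],[0,0,0]],[[0,0,0],[0,0,0]],[[0,0,0],[0,0,0]],[[0,0,0],[0,0,0]]]}}

```text
time_s: 13.92
eef_pos: [589.0, -251.9, 224.7]
ee_rot: [0.0, 0.767, -0.642, -0.001]
force: [-0.2, -0.3, -1.0]
grip_width: -0.0
```

Run:
```python
from h import *
p,R,s=pose();print(p,s["force"],s["time_s"])
b=ctrl.capture("scene")[...,::-1]
cv2.imwrite("pics/s6.png",cv2.resize(b[150:330,170:450],(784,504),interpolation=cv2.INTER_CUBIC))
```

```text
[ 588.96366321 -251.88062323  224.72759037] [-0.19468769 -0.27184373 -1.00773127] 13.9167
```

View pics/s6.png

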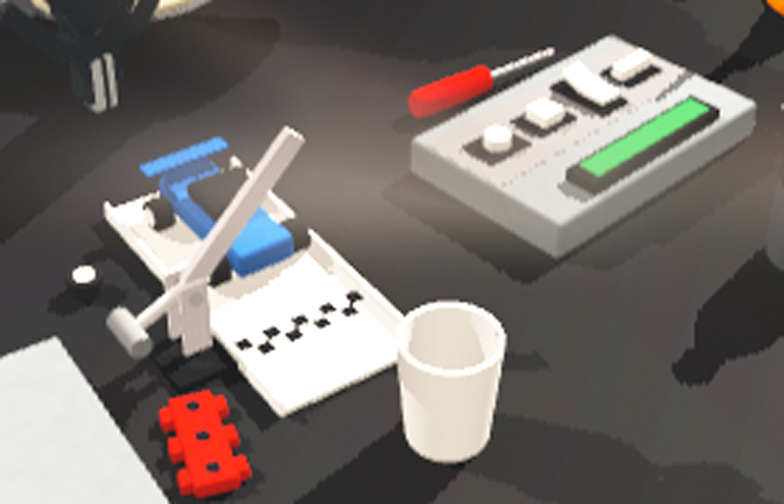

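The barrier stays raised with the bar down. All the timer's keys are up, the rocker is on, nothing else has moved and the tool is clear.

```bash
python3 -c "
from rig import ctrl
print(ctrl.finish_job())"
```

```text
the job is handed in; nothing more can be done
None
```

I did all three presses in the order asked, with closed fingers pressing straight down, and handed the job in at about 14 s of the 48 s limit.

| Step | Lowest fingertip height | Force there | Seen after release |
|---|---|---|---|
| Rocker, far end | 47.9 mm (expected 48) | 13 N | Tipped over to on and stayed there |
| Round key | 42.9 mm (expected 43) | 13 N | Sprang back up |
| Gate press bar | 44.3 mm (expected 44) | 16 N | Bar down, barrier still raised |

In the last scene picture, the square and long keys were up. The car, wheel, chassis, screwdriver and cup looked where they had been; the flask was mostly outside that crop. The tool was clear of everything at 225 mm, with about 1 N on the wrist.

Some network detections were wrong or low-confidence. One confused the long key with the round key, and the wrist camera's press-bar spots were 50 to 90 mm off. I used the camera geometry instead, which agreed with the wrist pictures to about 2 mm.

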